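# Change the band sealer over to thicker bags

## Task

The band sealer has to be reset for thicker bags: first swing the nip lever to its half-open mark, so that the nip wheels are eased but not fully parted, and leave it there. Then turn the gap knob clockwise to its third stop, counting the clicks from its closed end (fully anticlockwise) and not running past the third, and finish with the knob still firmly gripped at that stop so that I can nip up its lock screw; leave the other things around the machine where they are.

Things in the scene. Friction and masses are not known exactly. Their poses are not given: they have to be found in the camera images.
- sealer: Band sealer, 380 (x) by 790 mm (y), fixed. Origin: centre of its footprint on the table; x to its back, y left along it. Conveyor in front, belt 104 mm high; behind it a blue deck 130 mm high with wheels up to 175 mm, black control box at the right end (top 205). Upright axes: gap knob x 55, y -80 mm; nip lever x 60, y 120 mm. The plates under both have tops at 189 mm.
- nip_lever (a joint): Nip lever, rad: steel arm swinging level about an upright pivot. 0 = closed (arm 80 degrees anticlockwise of the sealer's x), 0.873 = half-open mark, 1.745 = open; grows anticlockwise seen from above, grip coming towards the robot. A pointer tail behind the hub runs over three black marks: closed, half-open, open. Stays where left; about 2 N at the grip moves it. Found between 0 and 0.45.
- lever_grip (a point): Middle of the lever's upright round black grip, 20 mm diameter, 46 mm tall, 90 mm out from the pivot axis. Its top is 23 mm above this point, the arm's upper face 23 mm below. x points outwards along the arm, z up.
- lever_pivot (a point): Point on the lever's upright pivot axis, at the height of lever_grip.
- gap_knob (a joint): Gap knob, rad: 0 = closed end (solid, fully anticlockwise from above, also a click stop); grows clockwise. A spring plunger clicks into a stop every 0.419 rad: first 0.419, second 0.838, third 1.257 ... seventh 2.932 (solid end). Found at 0 or the first stop. Leaving a stop takes about 0.2 N m; past half-way it drops into the next. Eight black ticks on the plate mark closed end and stops.
- tin_can: Empty steel can, 74 mm in diameter and 110 mm tall, standing on the table behind the sealer. Origin: centre of its underside.
- tape_roll: Cardboard-coloured roll of tape, 100 mm in diameter and 48 mm tall, lying flat on the right end of the conveyor belt. Origin: centre of its underside.
- screwdriver: Screwdriver with a black handle, lying along the back edge of the blue deck behind the knob. Origin near the middle of its length.
- knob: The gap knob: black bar grip 46 mm long (its x), 12 mm wide (its y), 26 mm tall, across a round skirt 48 mm in diameter. Origin: on its upright axis, on the plate's top, 189 mm above the table; the skirt's top is 11 mm and the bar's top 37 mm above it; the bar is centred on the axis. x points along the bar to the pointer end (white line on top, white pointer on the skirt), z up.

How it is judged:
By the outcome, as a careful person would: the job done as asked, in the order asked, and still so for the second after the job is handed in, while the arm keeps its last pose, push and grip.
It also fails if it takes over 51 s, if anything falls off the work surface, if the arm or the gripper's body presses on something with over 40 N, if the wrist force passes 120 N, or if a joint passes its speed limit or range.

## Robot

A 6-joint arm with a two-finger parallel gripper is mounted at the origin on the work surface. World frame = base frame: x ahead of the robot, y to its left, z up, the work surface at z = 0. Lengths are in m, angles in degrees, forces in N, time in s.
With the tool pointing down it reaches from about 0.4 to 0.825 m from the base axis. Payload 7 kg.
Tool frame: the origin (TCP) lies on the centre line of the jaws, within the pads' length; the fingertips stand 19 mm ahead of it and the grasp point (between the pads) is the TCP (r.tip_extent is the distance from the TCP to the fingertips, in m); z points along the fingers, y is the line along which they close (so a half turn about z gives the same grasp; the last joint's range is limited). The gripper opens to 88 mm and grips with 3 to 60 N. Pads are 19 mm wide; open, the fingers measure 130 mm over their backs; the gripper's body (78 mm by 193 mm) begins 47 mm behind the grasp point.
Start: joints at [87.611, 20.546, 0.682, 0, -70.136, -16.507], TCP at [0.219, 0.639, 0.246] pointing down, gripper open.
Joint ranges: [-176.03, 176.03], [-82.01, 121.73], [-58.28, 71.71], [-173.87, 95.51], [-174.79, -0.11], [-173.66, 173.66]. Speed limits (degrees/s): [136.94, 136.94, 172.46, 180, 180, 180].

## Interface

Orientations are given as [roll, pitch, yaw] about the fixed x, y, z axes, in that order (R = Rz(yaw) Ry(pitch) Rx(roll)).
In Python, from plant import r gives the robot as it stands. The module is installed in compiled form; this text tells all that it offers.
- The arm moves only by the tool jog_arm, never from a script. Its argument "deltas" is a list that holds one entry, the list of rows, each a list of 5 numbers: the opening, from -1 (shut) to 1 (fully open), then the shift along the world's x, y, z in cm, then the turn about the world's z in rad. In form: [[[claw, dx, dy, dz, turn], ...]]. A call has 1 to 8 rows; each row shifts and turns the commanded pose from where the row before left it; what a row does not reach is not made up. A row lasts 1/8 s, in which the tool goes at most 62.5 mm and 10.7 degrees, less where a joint would pass 70% of its speed; a pose out of reach is approached as far as the arm can. A call with a gripper value outside its range is refused whole. The fingers move at their own pace and stop on an object; "force" is the grip in N (left out, the last holds). Time passes only in rows, so rows that do not move let the fingers close. It gives the time, the measured TCP pose, the force, the opening and the grip force at its end, in the units of the state.
- r.get_state(): the state, without advancing time (a new reading comes with each control period).
- r.capture(name): name is "side" or "top"; returns the picture (420x560x3 uint8, blue, green, red); there is no depth.
- r.camera_info(name): a dict with "fx", "fy", "cx", "cy" (pixels), "k1" (the pictures are not rectified: a ray, as slopes to the right and down, at radius r is drawn at 1 + k1 r^2 times it, then the intrinsics apply), "view" (4x4, takes a point from world to camera coordinates). Camera axes: x right, y up, looking along -z (the intrinsics and any distortion apply to the point x, -y, -z); pixel columns grow to the right and rows downward; lengths in m; the calibration is good to about 2 mm. A picture is of the moment at which its call begins. camera_info takes no time and is no camera call.
- r.close_job(): hands the job in; it is judged then, once.
The state is a dict: "time_s": time; "joints": joint angles; "qd": joint speeds; "joint_torque": joint torques, N m; "tcp_pos": TCP position; "eef_rot": TCP orientation; "contact_force": force on the tool from outside, world axes, zero at the start; "moment": the same for the moment, N m; "gripper_width": finger opening in m; "gripper_force": force on a finger pad.
Only numpy, scipy, OpenCV 4.12 (cv2) and the standard library are available. Lean on these libraries where they do the work, as an engineer would, in place of code of your own. Each camera call takes 0.05 s, during which the arm holds its last target. There are 200 camera calls.

## Working session

There is one attempt and no reset: what is moved stays moved. The work goes in short steps, Python scripts to look and compute and a tool call to move; the robot and the scene stay as the last step left them, time stands still between calls to the robot, and variables do not carry over. Pictures are saved under pics/ and viewed, at most 10 in all, crops included, and the job is handed in when it is done.

Besides the shell and the picture viewer there is one more tool, called as name(argument=value, ...), one argument or row to a line, values as JSON. jog_arm: Moves the arm, as the interface text tells. Its arguments: {"type":"object","properties":{"deltas":{"type":"array"},"force":{"type":"number"}},"required":["deltas"]}

```bash
mkdir -p pics
cat > h.py <<'E'
import numpy as np, cv2
from plant import r
def ray(n,uv):
    c=r.camera_info(n); d=np.array([(uv[0]-c["cx"])/c["fx"],(uv[1]-c["cy"])/c["fy"]]); s=d.copy()
    for _ in range(20): s=d/(1+c["k1"]*(s@s))
    V=np.array(c["view"]); R=V[:3,:3]; o=-R.T@V[:3,3]
    v=R.T@np.array([s[0],-s[1],-1]); return o,v/np.linalg.norm(v)
def plane(n,uv,z):
    o,v=ray(n,uv); return o+v*(z-o[2])/v[2]
def tri(a,ua,b,ub):
    o,v=ray(a,ua);p,w=ray(b,ub)
    t=np.linalg.lstsq(np.c_[v,-w],p-o,rcond=None)[0]
    A=o+v*t[0];B=p+w*t[1]; return (A+B)/2,np.linalg.norm(A-B)
def proj(n,P):
    c=r.camera_info(n); V=np.array(c["view"]); q=V[:3,:3]@np.array(P)+V[:3,3]
    s=np.array([q[0],-q[1]])/-q[2]; s=s*(1+c["k1"]*(s@s)); return np.array([c["fx"]*s[0]+c["cx"],c["fy"]*s[1]+c["cy"]])
E
python3 - <<'E'
from h import *
for n in("side","top"):
    cv2.imwrite(f"pics/{n}0.png",r.capture(n)); c=r.camera_info(n); V=np.array(c["view"]); print(n,c["fx"],c["k1"],-V[:3,:3].T@V[:3,3], -V[2,:3])
s=r.get_state();print(s["eef_rot"],s["tcp_pos"],s["time_s"],s["gripper_width"])
E
```

```text
side 382.695595619238 -0.030342898595902966 [ 0.4863409  -0.83894402  0.67659305] [ 0.06046166  0.83816834 -0.54205001]
top 536.9696163169526 -0.17138043648811382 [ 0.29711174 -0.03882398  1.2274195 ] [ 0.21865964  0.0222402  -0.97554771]
[ 1.79914072e+02 -8.79043672e-03 -1.89016641e+01] [0.21847332 0.63822527 0.24472455] 0.1 0.08718640005480598
```

View pics/side0.png

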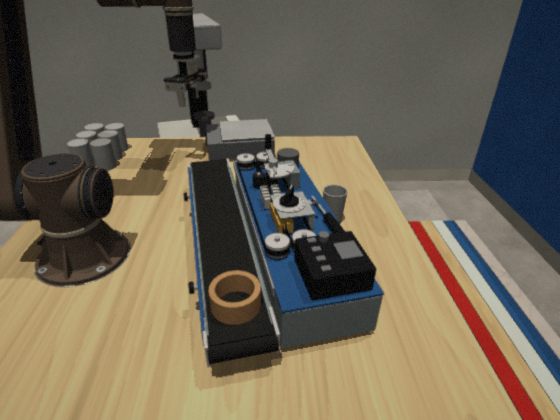

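View pics/top0.png

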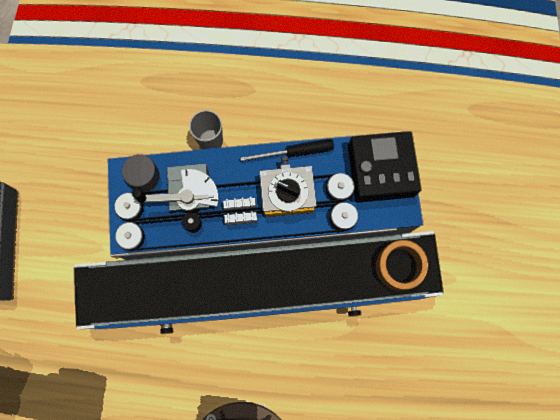

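Top view: the knob is near (288,190), the lever hub near (185,196) and its grip near (138,194). In the side view the knob is near (290,200) and the lever near (265,175). I'll zoom in on these.

Run:
```python
from h import *
t=cv2.imread("pics/top0.png");s=cv2.imread("pics/side0.png")
a=cv2.resize(t[140:245,110:330],None,fx=3.6,fy=3.6,interpolation=cv2.INTER_CUBIC)
b=cv2.resize(s[125:255,225:355],None,fx=4.5,fy=4.5,interpolation=cv2.INTER_CUBIC)
cv2.imwrite("pics/ta.png",a);cv2.imwrite("pics/sa.png",b)
```

```text
(no output)
```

View pics/ta.png

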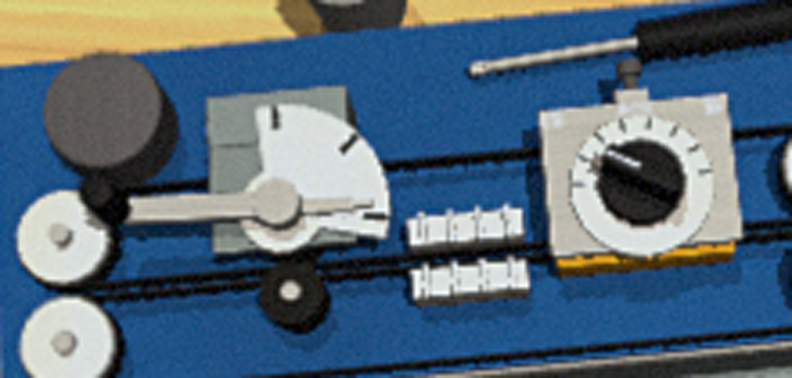

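View pics/sa.png

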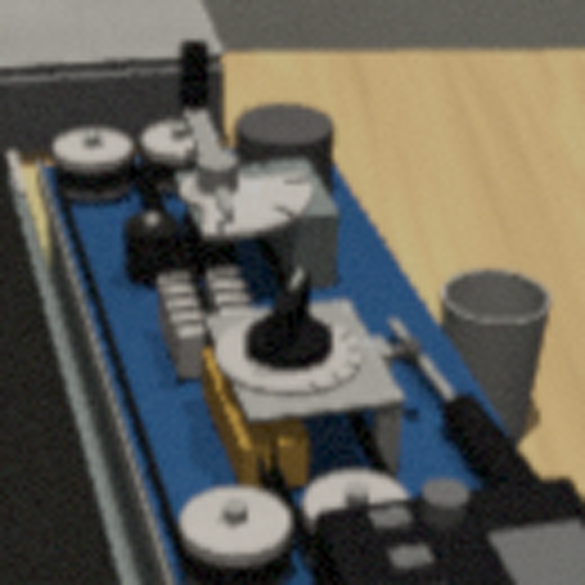

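The top crop shows the pointer tail just above the closed mark (right). The half-open mark is at crop (350,143) and the grip at (103,197). The knob's pointer goes up-left toward (600,150). In the side crop the grip stands at (194,45–105), the hub at (215,165) and the knob at (290,335).

```bash
cat >> h.py <<'E'
def disc(img,x0,y0,x1,y1,thr=170):
    m=np.zeros(img.shape[:2],np.uint8); g=img.min(2)
    m[y0:y1,x0:x1]=(g[y0:y1,x0:x1]>thr)*255
    c=max(cv2.findContours(m,cv2.RETR_EXTERNAL,cv2.CHAIN_APPROX_NONE)[0],key=len)
    return cv2.fitEllipse(cv2.convexHull(c)),cv2.contourArea(cv2.convexHull(c))
E
python3 - <<'E'
from h import *
t=cv2.imread("pics/top0.png");s=cv2.imread("pics/side0.png")
for thr in(180,200,215): print(disc(t,265,168,312,214,thr),disc(s,270,190,308,215,thr))
T=lambda x,y:(x/3.6+110-.36,y/3.6+140-.36); S=lambda x,y:(x/4.5+225-.39,y/4.5+125-.39)
P={"hub":tri("top",T(278,202),"side",S(217,163)),"griptop":tri("top",T(100,185),"side",S(194,46)),"dial":tri("top",T(643,184),"side",S(291,345)),
"cyl":tri("top",T(103,110),"side",S(284,127)),"wheelL":tri("top",T(62,235),"side",S(180,132))}
for k,v in P.items(): print(k,v[0].round(4),round(v[1],4))
K=plane("top",T(643,184),.189);print("dial@.189",K)
for z in(.2,.215,.23,.245): print(z,"hub",plane("top",T(278,202),z),plane("side",S(217,163),z))
# grip base / bar points
print("gripbase", [plane("top",T(118,205),z).round(4) for z in(.2,.21,.22)])
print("bar line at .226",plane("top",T(640,165),.226),plane("top",T(605,149),.226))
for q in[(579,185),(587,166),(600,147),(621,132),(648,125),(674,131),(697,155),(706,177)]:
    d=plane("top",T(*q),.189)-K; print(q,np.degrees(np.arctan2(d[1],d[0])).round(1),np.hypot(*d[:2]).round(4))
E
```

```text
Traceback (most recent call last):
  File "h.py", line 20, in disc
    c=max(cv2.findContours(m,cv2.RETR_EXTERNAL,cv2.CHAIN_APPROX_NONE)[0],key=len)
ValueError: max() iterable argument is empty
```

Run:
```python
from h import *
t=cv2.imread("pics/top0.png")
a=cv2.resize(t[165:217,260:316],None,fx=10,fy=10,interpolation=cv2.INTER_CUBIC)
cv2.imwrite("pics/kn.png",a)
```

```text
(no output)
```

View pics/kn.png

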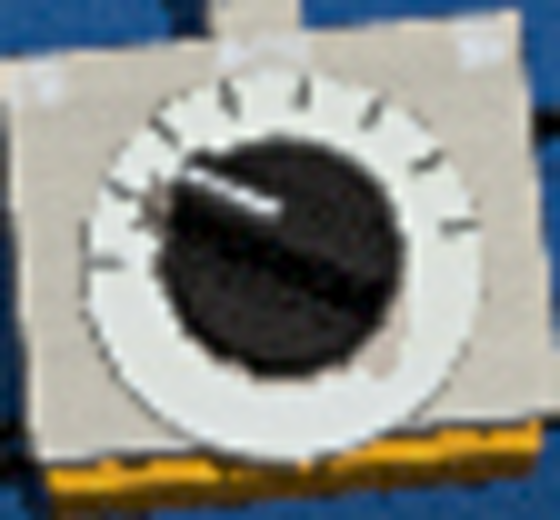

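The dial is clear. Its eight ticks run from (105,262), closed, through (120,190) and (165,130) to the third stop at (230,100), with the last at (460,225). The white bar line points at the second tick, so the knob is at the first stop. Now positions.

Run:
```python
from h import *
t=cv2.imread("pics/top0.png");s=cv2.imread("pics/side0.png")
for thr in(120,140,160,180):
  try: print(thr,disc(t,265,168,312,214,thr)[0])
  except Exception as e: print(e)
  try: print(thr,disc(s,270,190,308,215,thr)[0])
  except Exception as e: print(e)
T=lambda x,y:(x/3.6+110-.36,y/3.6+140-.36); S=lambda x,y:(x/4.5+225-.39,y/4.5+125-.39); N=lambda x,y:(x/10+260-.45,y/10+165-.45)
P={"hub":tri("top",T(278,202),"side",S(217,163)),"griptop":tri("top",T(100,185),"side",S(194,46)),"dial":tri("top",N(285,265),"side",S(291,345)),
"cyl":tri("top",T(103,110),"side",S(284,127)),"wheelL":tri("top",T(62,235),"side",S(180,132))}
for k,v in P.items(): print(k,v[0].round(4),round(v[1],4))
K=plane("top",N(285,265),.189);print("dial@.189",K)
for z in(.2,.215,.23): print(z,"hub",plane("top",T(278,202),z),plane("side",S(217,163),z))
print("gripbase", [plane("top",T(118,205),z).round(4) for z in(.2,.21,.22)])
a,b=plane("top",N(280,210),.226),plane("top",N(190,175),.226); d=b-a; print("bar",a,b,np.degrees(np.arctan2(d[1],d[0])))
Q=np.array([plane("top",N(*q),.189) for q in[(105,262),(120,190),(165,130),(230,100),(303,92),(373,115),(428,160),(460,225)]])[:,:2]
c=np.linalg.lstsq(np.c_[2*Q,np.ones(8)],(Q**2).sum(1),rcond=None)[0];print("tick circle",c[:2])
print([np.degrees(np.arctan2(*(q-c[:2])[::-1])).round(1) for q in Q])
```

```text
120 ((285.3025817871094, 188.823486328125), (42.76536178588867, 111.82635498046875), 85.60684967041016)
120 ((290.2273864746094, 203.5358123779297), (29.055532455444336, 40.0079460144043), 112.23946380615234)
140 ((285.2268371582031, 188.84559631347656), (42.670982360839844, 113.13082122802734), 85.63684844970703)
140 ((290.1448974609375, 202.73892211914062), (28.658567428588867, 37.63624954223633), 111.0673828125)
160 ((286.34765625, 188.8531494140625), (42.64346694946289, 107.75553894042969), 85.04132080078125)
160 ((289.7414245605469, 201.8914337158203), (16.58866310119629, 33.67945098876953), 88.11233520507812)
180 ((293.3515930175781, 189.29391479492188), (43.90696334838867, 50.18709945678711), 86.58399200439453)
max() iterable argument is empty
hub [0.5239 0.147  0.2061] 0.0003
griptop [0.5137 0.2344 0.2498] 0.0029
dial [ 0.5552 -0.0502  0.1915] 0.0026
cyl [0.5748 0.2589 0.1796] 0.0003
wheelL [0.5026 0.275  0.1693] 0.0007
dial@.189 [ 0.55449189 -0.05027934  0.189     ]
0.2 hub [0.5251464  0.14806344 0.2       ] [0.52459642 0.15992236 0.2       ]
0.215 hub [0.52181717 0.14533495 0.215     ] [0.52339239 0.12848464 0.215     ]
0.23 hub [0.51848793 0.14260645 0.23      ] [0.52218836 0.09704693 0.23      ]
gripbase [array([0.5158, 0.2368, 0.2   ]), array([0.5137, 0.2341, 0.21  ]), array([0.5116, 0.2314, 0.22  ])]
bar [ 0.55610787 -0.04805184  0.226     ] [ 0.56155627 -0.03021158  0.226     ] 73.01737829256511
tick circle [ 0.55454147 -0.05012152]
[np.float64(94.1), np.float64(69.8), np.float64(45.4), np.float64(22.3), np.float64(-1.5), np.float64(-25.3), np.float64(-48.3), np.float64(-72.0)]
```

Results: knob axis (0.5545, −0.050), knob at about 72°, third stop at about 23°. Lever pivot (0.524, 0.147), lever at about 0.11 rad, grip top at z 0.25. Sealer yaw is about 10.3°. Moving above the lever grip.

jog_arm(
  deltas=[
    [[0.4, 0, 0, 4, 0], [0.2, 0, 0, 4, 0], [0.2, 2.95, -4.0, 0, -0.112], [0.2, 2.95, -4.0, 0, -0.112], [0.2, 2.95, -4.0, 0, -0.112], [0.2, 2.95, -4.0, 0, -0.112], [0.2, 2.95, -4.0, 0, -0.112], [0.2, 2.95, -4.0, 0, -0.112]],
  ],
  force=10,
)

```text
time_s: 1.1
tcp_pos: [0.3962, 0.3971, 0.3253]
eef_rot: [180.0, -0.0, -57.6]
contact_force: [0.2, 0.4, 0.3]
gripper_width: 0.0528
gripper_force: 0.0
```

jog_arm(
  deltas=[
    [[0.2, 2.95, -4.0, 0, -0.112], [0.2, 2.95, -4.0, 0, -0.112], [0.2, 2.95, -4.0, 0, -0.112], [0.2, 2.95, -4.0, 0, -0.112], [0.2, 0, 0, 0, 0], [0.2, 0, 0, 0, 0]],
  ],
)

```text
time_s: 1.85
tcp_pos: [0.5135, 0.2384, 0.3252]
eef_rot: [180.0, -0.0, -83.1]
contact_force: [0.4, -0.3, -0.1]
gripper_width: 0.0521
gripper_force: 0.0
```

Run:
```python
from h import *
s=r.get_state();print(s["eef_rot"],s["tcp_pos"],s["time_s"],s["gripper_width"],s["contact_force"])
t=r.capture("side"); u=r.capture("top")
cv2.imwrite("pics/m1.png",np.hstack([cv2.resize(t[90:230,200:330],None,fx=3,fy=3),cv2.resize(u[140:280,80:210],None,fx=3,fy=3)]))
print(proj("side",s["tcp_pos"]),proj("side",np.array(s["tcp_pos"])-[0,0,.095]))
```

```text
[ 1.79963754e+02 -7.44839854e-03 -8.30765710e+01] [0.51349351 0.23844709 0.32520041] 1.85 0.05209399744758438 [ 0.38828204 -0.28890864 -0.12650526]
[267.9374388  109.35369107] [268.13754833 140.38632378]
```

View pics/m1.png

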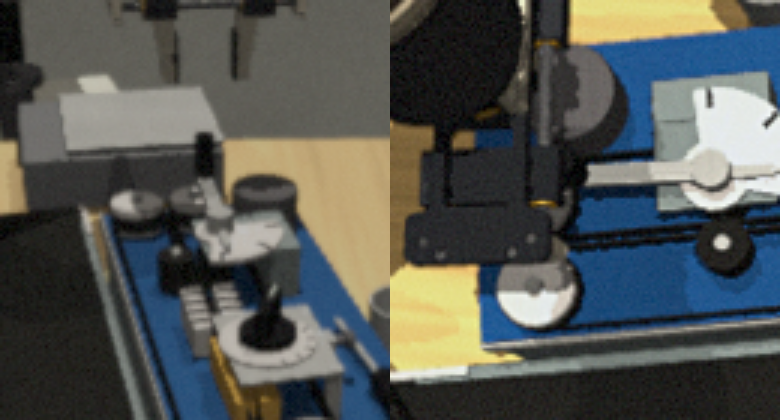

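The side view has the jaws centred (x≈205) over the grip (x≈204). Descending and closing on it.

jog_arm(
  deltas=[
    [[0.2, 0, -0.2, -4, 0], [0.2, 0, 0, -3.4, 0], [0.2, 0, 0, -2, 0], [0.2, 0, 0, 0, 0], [-1, 0, 0, 0, 0], [-1, 0, 0, 0, 0], [-1, 0, 0, 0, 0], [-1, 0, 0, 0, 0]],
  ],
  force=10,
)

```text
time_s: 2.95
tcp_pos: [0.5136, 0.2367, 0.232]
eef_rot: [-180.0, 0.0, -83.1]
contact_force: [-1.3, -0.7, 2.0]
gripper_width: 0.0199
gripper_force: 10.0
```

Run:
```python
from h import *
T=lambda x,y:(x/3.6+110-.36,y/3.6+140-.36)
c=np.array([.524,.147])
for q in[(374,216),(350,143),(276,117),(365,205)]:
    for z in (.189,.195):
        d=plane("top",T(*q),z)[:2]-c; print(q,z,(np.degrees(np.arctan2(d[1],d[0]))+180).round(1),np.hypot(*d).round(4))
p=np.array(r.get_state()["tcp_pos"][:2]);a0=np.arctan2(*(p-c)[::-1]);print(np.degrees(a0))
A=np.linspace(a0,np.radians(140.3),9);R=.09
Q=c+R*np.c_[np.cos(A),np.sin(A)];print((np.diff(Q,axis=0)*100).round(2),A[1]-A[0],Q[-1])
```

```text
(374, 216) 0.189 90.3 0.0511
(374, 216) 0.195 88.8 0.0519
(350, 143) 0.189 140.8 0.0524
(350, 143) 0.195 139.0 0.0518
(276, 117) 0.189 191.1 0.0531
(276, 117) 0.195 190.2 0.0513
(365, 205) 0.189 97.6 0.0459
(365, 205) 0.195 95.8 0.0465
96.60095091073411
[[-0.85 -0.14]
 [-0.83 -0.22]
 [-0.8  -0.3 ]
 [-0.77 -0.37]
 [-0.73 -0.44]
 [-0.69 -0.51]
 [-0.64 -0.58]
 [-0.58 -0.63]] 0.09533653582478996 [0.45475404 0.2044891 ]
```

jog_arm(
  deltas=[
    [[-1, -0.85, -0.14, 0, 0.095], [-1, -0.83, -0.22, 0, 0.095], [-1, -0.8, -0.3, 0, 0.095], [-1, -0.77, -0.37, 0, 0.095], [-1, -0.73, -0.44, 0, 0.095], [-1, -0.69, -0.51, 0, 0.095], [-1, -0.64, -0.58, 0, 0.095], [-1, -0.58, -0.63, 0, 0.095]],
  ],
)

```text
time_s: 3.95
tcp_pos: [0.4552, 0.2046, 0.232]
eef_rot: [-179.9, -0.0, -39.3]
contact_force: [4.0, -0.9, -1.6]
gripper_width: 0.0198
gripper_force: 10.0
```

jog_arm(
  deltas=[
    [[-1, 0, 0, 0, 0], [-1, 0, 0, 0, 0]],
  ],
)

```text
time_s: 4.2
tcp_pos: [0.4551, 0.2045, 0.2319]
eef_rot: [-180.0, -0.0, -39.6]
contact_force: [2.1, -2.8, 1.9]
gripper_width: 0.0197
gripper_force: 10.0
```

Run:
```python
from h import *
u=r.capture("top");cv2.imwrite("pics/l1.png",cv2.resize(u[150:230,120:230],None,fx=6,fy=6,interpolation=cv2.INTER_CUBIC))
```

```text
(no output)
```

View pics/l1.png

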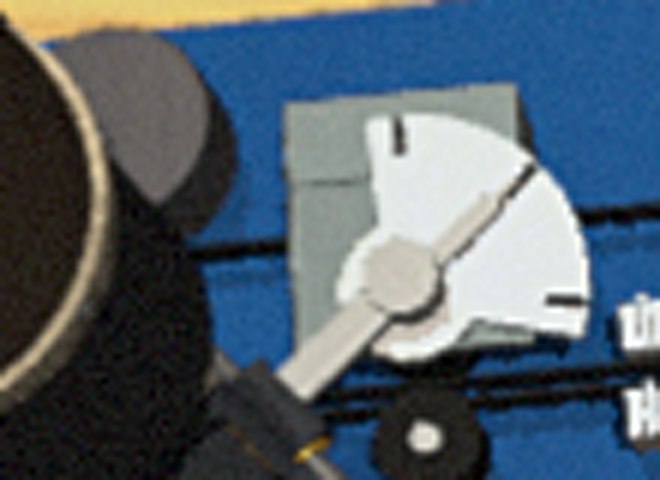

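The pointer tail (490,205) aims straight at the half-open mark (520,180). Releasing, rising, and going over the knob.

jog_arm(
  deltas=[
    [[0.2, 0, 0, 0, 0], [0.2, 0, 0, 0, 0], [0.2, 0, 0, 0, 0], [0.2, 0, 0, 3, 0], [0.2, 0, 0, 4, 0], [0.2, 0, 0, 2.5, 0], [0.1, 1.24, -3.18, 0, -0.15], [0.1, 1.24, -3.18, 0, -0.15]],
  ],
)

```text
time_s: 5.25
tcp_pos: [0.4797, 0.1409, 0.3269]
eef_rot: [-180.0, 0.0, -56.9]
contact_force: [1.0, 0.8, -0.1]
gripper_width: 0.0485
gripper_force: 0.0
```

jog_arm(
  deltas=[
    [[0.1, 1.24, -3.18, 0, -0.15], [0.1, 1.24, -3.18, 0, -0.15], [0.1, 1.24, -3.18, 0, -0.15], [0.1, 1.24, -3.18, 0, -0.15], [0.1, 1.24, -3.18, 0, -0.15], [0.1, 1.24, -3.18, 0, -0.15], [0.1, 0, 0, 0, 0], [0.1, 0, 0, 0, 0]],
  ],
)

```text
time_s: 6.25
tcp_pos: [0.5538, -0.0496, 0.3263]
eef_rot: [180.0, 0.0, -108.2]
contact_force: [0.8, 0.1, -0.7]
gripper_width: 0.0482
gripper_force: 0.0
```

Run:
```python
from h import *
t=r.capture("side"); u=r.capture("top")
cv2.imwrite("pics/m2.png",np.hstack([cv2.resize(t[110:230,220:350],None,fx=3,fy=3.5),cv2.resize(u[140:260,150:280],None,fx=3,fy=3.5)]))
```

```text
(no output)
```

View pics/m2.png

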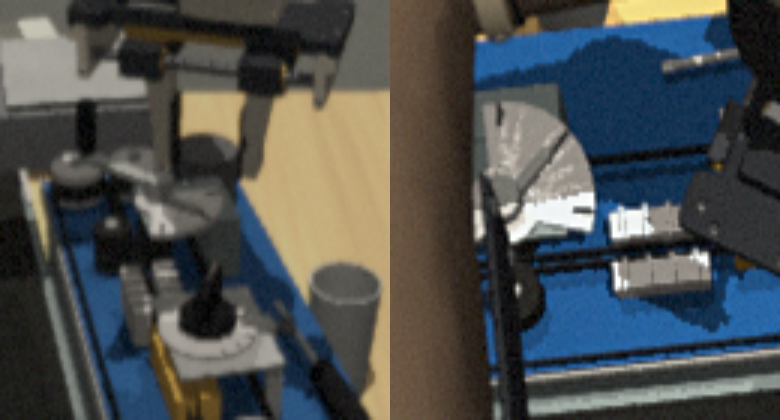

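The jaws (centre x≈209) are over the knob bar (x≈210), and the lever pointer is still at its mark. Descending and gripping.

jog_arm(
  deltas=[
    [[0.1, 0.07, -0.05, -4, 0], [0.1, 0, 0, -3.4, 0], [0.1, 0, 0, -2, 0], [0.1, 0, 0, -1, 0], [0.1, 0, 0, 0, 0]],
  ],
)

```text
time_s: 6.98
tcp_pos: [0.5545, -0.0498, 0.2225]
eef_rot: [180.0, -0.0, -108.2]
contact_force: [-0.5, -0.6, 0.5]
gripper_width: 0.0483
gripper_force: 0.0
```

jog_arm(
  deltas=[
    [[-1, 0, 0, 0, 0], [-1, 0, 0, 0, 0], [-1, 0, 0, 0, 0], [-1, 0, 0, 0, 0], [-1, 0, 0, 0, 0], [-1, 0, 0, 0, 0]],
  ],
  force=40,
)

```text
time_s: 7.72
tcp_pos: [0.5554, -0.0504, 0.2229]
eef_rot: [-179.9, 0.0, -108.3]
contact_force: [5.6, -2.4, -0.9]
gripper_width: 0.0117
gripper_force: 39.9
```

Run:
```python
from h import *
s=r.get_state();print(s["tcp_pos"],s["eef_rot"],s["contact_force"],s["moment"],s["gripper_width"])
```

```text
[ 0.5554114  -0.05043998  0.22285047] [-1.79911688e+02  1.13605934e-02 -1.08289884e+02] [ 5.60719518 -2.37841437 -0.88741052] [-0.85952486 -1.71940503 -0.21762174] 0.011711822777841432
```

Gripped, with a small side load. I'll ease that and turn to the second stop first.

jog_arm(
  deltas=[
    [[-1, 0.1, -0.05, 0, 0], [-1, 0, 0, 0, -0.07], [-1, 0, 0, 0, -0.07], [-1, 0, 0, 0, -0.07], [-1, 0, 0, 0, -0.07], [-1, 0, 0, 0, -0.07], [-1, 0, 0, 0, -0.07], [-1, 0, 0, 0, 0]],
  ],
)

```text
time_s: 8.72
tcp_pos: [0.5554, -0.0504, 0.2228]
eef_rot: [180.0, 0.0, -132.3]
contact_force: [-1.0, 2.8, 4.0]
gripper_width: 0.0114
gripper_force: 39.9
```

Run:
```python
from h import *
s=r.get_state();print(s["tcp_pos"],s["eef_rot"],s["contact_force"],s["moment"],s["gripper_width"])
```

```text
[ 0.55535033 -0.05037016  0.22282908] [ 1.79966933e+02  1.13698398e-02 -1.32315476e+02] [-1.03679036  2.80510187  4.03631658] [ 1.08569808  0.58336679 -0.2091493 ] 0.011402319208752294
```

jog_arm(
  deltas=[
    [[-1, 0, 0, 0, -0.07], [-1, 0, 0, 0, -0.07], [-1, 0, 0, 0, -0.07], [-1, 0, 0, 0, -0.07], [-1, 0, 0, 0, -0.07], [-1, 0, 0, 0, -0.07], [-1, 0, 0, 0, 0], [-1, 0, 0, 0, 0]],
  ],
)

```text
time_s: 9.72
tcp_pos: [0.5552, -0.0502, 0.2229]
eef_rot: [179.9, 0.0, -156.3]
contact_force: [-2.2, 3.4, 5.1]
gripper_width: 0.0119
gripper_force: 39.9
```

Run:
```python
from h import *
s=r.get_state();print(s["tcp_pos"],s["eef_rot"],s["contact_force"],s["moment"],s["gripper_width"])
t=r.capture("side"); u=r.capture("top")
cv2.imwrite("pics/m3.png",np.hstack([cv2.resize(t[130:230,230:350],None,fx=3.3,fy=4,interpolation=cv2.INTER_CUBIC),cv2.resize(u[140:240,160:280],None,fx=3.3,fy=4)]))
```

```text
[ 0.55521883 -0.05018997  0.22285028] [ 1.79944582e+02  1.35181251e-04 -1.56299642e+02] [-2.15313844  3.3975817   5.05895949] [ 1.52906394  0.7723733  -0.19504899] 0.011903047575747824
```

View pics/m3.png

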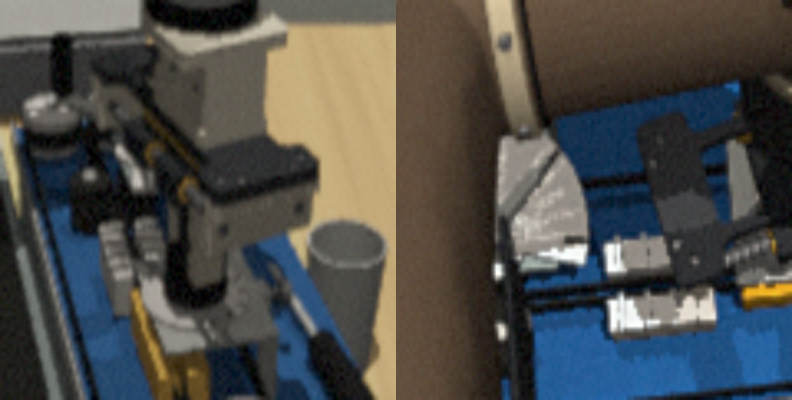

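The gripper turned exactly 48°, i.e. two stops on from the first. The bar is now at 23.7°, against 23.1° for the third tick. The lever pointer is still at its half-open mark and the grip reads 40 N. Handing in.

```bash
python3 -c "
from plant import r
print(r.close_job())"
```

```text
the job is handed in; nothing more can be done
None
```

The nip lever is at its half-open mark, the gap knob is at its third stop and still gripped at 40 N, and the job was handed in after about 10 s of robot time, with no verdict shown.

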